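# Turn the desk caddy so the two-way radio faces front

## Robot

A 6-joint arm with a two-finger parallel gripper is mounted at the origin on the work surface. World frame = base frame: x ahead of the robot, y to its left, z up, the work surface at z = 0. Lengths are in mm, angles in rad, forces in N, time in s.
With the tool pointing down it reaches from about 350 to 775 mm from the base axis. Payload 7.3 kg.
Tool frame: the origin (TCP) lies at the very end of the fingers, on their centre line; the grasp point (between the pads) lies 19 mm behind it (bot.grasp_offset is the distance from the TCP to the grasp point, in mm); z points along the fingers, y is the direction in which the jaws open and shut (so a half turn about z gives the same grasp; the last joint's range is limited). The gripper opens to 92 mm and grips with 3 to 60 N. Pads are 19 mm wide; open, the fingers measure 130 mm over their backs; the gripper's body (75 mm by 190 mm) begins 47 mm behind the grasp point.
Start: joints at [-1.438, 0.342, 1.524, -0, 1.275, -0.146], TCP at [144.503, -504.741, 226.741] pointing down, gripper open.
Joint ranges: [-2.53, 2.53], [-0.77, 2.02], [0.04, 2.7], [-1, 4.14], [0.28, 2.66], [-3.11, 3.11]. Speed limits (rad/s): [2.57, 2.57, 3.14, 3.14, 3.14, 3.14].

## Interface

Orientations are given as [roll, pitch, yaw] about the fixed x, y, z axes, in that order (R = Rz(yaw) Ry(pitch) Rx(roll)).
In Python, from plant import bot gives the robot as it stands.
- The arm moves only by the tool servo_tool, never from a script. Its arguments are lists of equal length, an entry for each row: "angular": the turn, a rotation vector about the world's x, y, z in degrees, a list of three; "slide": the shift along the world's x, y, z in mm, a list of three; "grip": the opening, from -1 (shut) to 1 (fully open), so that 0 is half open. In form: {"angular": [[ax, ay, az], ...], "slide": [[dx, dy, dz], ...], "grip": [grip, ...]}. A call has 1 to 10 rows; each row is the pose to reach, as a shift and turn from the pose commanded when the call began; what a row does not reach only later rows make up. A row lasts 1/12 s, in which the tool goes at most 41.7 mm and 7.16 degrees, less where a joint would pass 70% of its speed; a pose out of reach is approached as far as the arm can. A call with a gripper value outside its range is refused whole. The fingers move at their own pace and stop on an object; the grip force is fixed at half the most. Time passes only in rows, so rows that repeat a pose let the fingers close. It gives the time, the measured TCP pose, the force and the opening at its end, in the units of the state.
- bot.get_obs(): the state, without advancing time (a new reading comes with each control period).
- bot.capture(name): name is "scene" or "side" or "wrist"; returns a dict with "img" (480x640x3 uint8, blue, green, red), "range_z" (480x640 float32, mm along the optical axis (not along the pixel's ray), 0 where there is no reading), "fov_y" (degrees; the focal length in pixels is half the picture's height over the tangent of half this angle, whatever the lens; pixels are square), "cx", "cy" (the principal point, pixels), "R" (3x3) and "t" (3): a world point X has camera coordinates R X + t; the wrist camera has in their place "T_tool_cam" (4x4, takes a point from camera to tool coordinates, whose origin is the TCP and whose axes are the flange's). Camera axes: x right, y down, z forward; pixel columns grow to the right and rows downward; lengths in mm; the calibration is good to about 2 mm. A picture is of the moment at which its call begins: read the wrist's pose just before it.
- bot.close_job(): hands the job in, once; it reports no verdict.
The state is a dict: "time": time; "joint_positions": joint angles; "dq": joint speeds; "tau": joint torques, N m; "tool_pos": TCP position; "tcp_rot": TCP orientation; "contact_force": force on the tool from outside, world axes, zero at the start; "moment": the same for the moment, N m; "grip_width": finger opening in mm.
Only numpy, scipy, OpenCV 4.12 (cv2) and the standard library are available. Lean on these libraries where they do the work, as an engineer would, in place of code of your own. Each camera call takes 0.05 s, during which the arm holds its last target.

## Task

Push the rim of the rotating desk caddy round with a fingertip until the two-way radio stands at the front: its pocket facing squarely towards the near edge of the desk, the side where the robot is mounted (square to that edge, not slantwise at the robot). Turn it gently, leave everything standing in its pocket, do not touch the things in the pockets or the mug and stapler beside it, and grip or lift nothing.

Things in the scene. Friction and masses are not known exactly. Their poses are not given: they have to be found in the camera images.
- foot: black round foot under the caddy, 190 mm across, fixed to the desk (19 mm high). Origin: on the desk surface, on the caddy's vertical turning axis. Its axes are always parallel to the world's (x away from the robot, y left); -x is the front.
- tray: the caddy: a white plastic round tray turning freely either way, no end stops, about the vertical axis through the foot, with light friction (0.12 N m: about 1 N at the rim turns it; after a slow push it stops within a few degrees). Origin: on that axis at the underside, 20 mm above the desk. Rim wall 30 mm high (20 to 50 mm above the desk), outer radius 135 mm. Radio at the front: its axes parallel to the foot's.
- rim_tab (a point): the rim's finger tab in front of the radio's pocket, on the tray's own -x axis; this point: 143 mm from the turning axis, at the tab's top, 50 mm above the desk. Six such finger tabs, one at the middle of each pocket, every 60 degrees about the tray's z (up) axis, stand out from the rim wall to 158 mm from the axis: 30 mm wide (44 mm at the root), round-ended, 30 mm high like the rim.
- pocket (a point): middle of the floor of the radio's pocket, on the tray's own -x axis, 72 mm from the turning axis, 26 mm above the desk. Six equal pockets lie between divider fins (3 mm thick, to 76 mm above the desk, near the rim to 50 mm) that run from the 40 mm thick centre post (to 86 mm) to the rim, midway between the tabs.
- radio: hand-held two-way radio standing loose in its pocket: black box 52 mm wide (tangentially), 32 mm deep, 95 mm tall, two small knobs and a stub antenna on top to 156 mm; centre 72 mm from the turning axis, its screen and speaker face outwards (its own -x). Origin: centre of its underside.
- torch: aluminium torch standing loose on its 50 mm wide head in a pocket, 104 mm tall, about 72 mm from the axis. Origin: centre of its underside.
- gluepot: closed grey glue bottle with a white cap, 46 mm across, 75 mm tall, loose in a pocket, about 72 mm from the axis. Origin: centre of its underside.
- clippot: small clear open pot, 50 mm across, 48 mm tall, loose in a pocket, about 72 mm from the axis. Origin: centre of its underside.
- taperoll: roll of brown tape lying flat, 54 mm across, 19 mm tall, loose in a pocket, about 72 mm from the axis. Origin: centre of its underside. One further pocket is empty.
- mug: white mug, 80 mm across plus handle, 92 mm tall, loose on the desk to the left (+y) of the caddy; leave it. Origin: centre of its underside.
- stapler: desk stapler, 145 x 36 mm, 55 mm tall, loose on the desk to the right (-y) of the caddy; leave it. Origin: centre of its underside.
Things that resemble listed ones, but are neither listed nor needed, are in the scene too. What is shaped like the torch but orange or red is not meant.

How it is judged (in metres and radians):
At the end, for the whole second after the job is handed in: The radio's pocket faces the near edge of the desk within 12 degrees of square, the caddy is at rest, all five things still stand upright in their pockets, and the mug and stapler are upright within 15 mm of where they stood (x of radio in the frame of foot below -0.05 m and angle between the x axis of tray and the x axis of foot, either way round below 0.21 rad and x of radio in the frame of tray below -0.06 m and angular speed of tray below 0.05 rad/s and linear speed of radio below 0.02 m/s and angle between each of radio, torch, gluepot, clippot, taperoll, mug, stapler's own z axis and vertical below 0.15 rad and horizontal distance between each of radio, torch, gluepot, clippot, taperoll and foot below 0.1 m and height (world z) of each of radio, torch, gluepot, clippot, taperoll below 0.034 m and distance of each of mug, stapler from where it was at the start of the episode below 0.015 m); the robot touches nothing.
It fails at once if a thing in a pocket is touched by the robot (over 1 N) (contact force between any of the fingers, the arm and radio above 1 N or contact force between any of the fingers, the arm and torch above 1 N or contact force between any of the fingers, the arm and gluepot above 1 N or contact force between any of the fingers, the arm and clippot above 1 N or contact force between any of the fingers, the arm and taperoll above 1 N).
It fails at once if a thing is lifted from its pocket, tips or leaves it ((height (world z) of radio above 0.04 m or angle between radio's own z axis and vertical above 0.35 rad or horizontal distance between radio and foot above 0.11 m) or (height (world z) of torch above 0.04 m or angle between torch's own z axis and vertical above 0.35 rad or horizontal distance between torch and foot above 0.11 m) or (height (world z) of gluepot above 0.04 m or angle between gluepot's own z axis and vertical above 0.35 rad or horizontal distance between gluepot and foot above 0.11 m) or (height (world z) of clippot above 0.04 m or angle between clippot's own z axis and vertical above 0.35 rad or horizontal distance between clippot and foot above 0.11 m) or (height (world z) of taperoll above 0.04 m or angle between taperoll's own z axis and vertical above 0.35 rad or horizontal distance between taperoll and foot above 0.11 m)).
It fails at once if the mug or stapler is touched (over 1 N) or pushed away ((contact force between any of the fingers, the arm and mug above 1 N or distance of mug from where it was at the start of the episode above 0.015 m) or (contact force between any of the fingers, the arm and stapler above 1 N or distance of stapler from where it was at the start of the episode above 0.015 m)).
It fails at once if the caddy is gripped or pushed hard (over 30 N) or whirled round (over 3 rad/s) (contact force between any of the fingers, the arm and tray above 30 N or angular speed of tray above 3 rad/s).
It also fails if it takes over 58 s, if anything falls off the work surface, if the arm or the gripper's body presses on something with over 40 N, if the wrist force passes 120 N, or if a joint passes its speed limit or range.

## Working session

There is one attempt and no reset: what is moved stays moved. The work goes in short steps, Python scripts to look and compute and a tool call to move; the robot and the scene stay as the last step left them, time stands still between calls to the robot, and variables do not carry over. Pictures are saved under pics/ and viewed, and the job is handed in when it is done.

Besides the shell and the picture viewer there is one more tool, called after "Emit:" as name(argument=value, ...) on one line, values as JSON. servo_tool: Moves the arm, as the interface text tells. Its arguments: {"type":"object","properties":{"angular":{"type":"array","items":{"type":"array","items":{"type":"number"}}},"slide":{"type":"array","items":{"type":"array","items":{"type":"number"}}},"grip":{"type":"array","items":{"type":"number"}}},"required":["angular","slide","grip"]}

```bash
mkdir -p pics; cat > h.py <<'E'
import numpy as np, cv2
from plant import bot
def snap(n,fn):
    c=bot.capture(n); cv2.imwrite(f'pics/{fn}.png',c['img']); np.savez(f'pics/{fn}.npz',**{k:v for k,v in c.items()}); return c
def pts(c):
    f=240/np.tan(np.radians(c['fov_y'])/2); v,u=np.mgrid[:480,:640]; z=c['range_z']
    P=np.stack([(u-c['cx'])/f*z,(v-c['cy'])/f*z,z],-1)
    return (P-c['t'])@c['R']   # R^T (P-t)
E
python3 - <<'E'
from h import *
print(bot.get_obs())
for n in('scene','side'):
    c=snap(n,n+'0'); print(n,c['fov_y'],c['R'],c['t'])
E
```

```text
{'time': 0.0, 'joint_positions': array([-1.43801304e+00,  3.42727601e-01,  1.52500414e+00,  1.83873281e-05,
        1.27541557e+00, -1.45998331e-01]), 'dq': array([-3.95517096e-05, -5.66731002e-04,  1.24367502e-03,  2.20770276e-04,
       -3.90667585e-04,  4.45816858e-04]), 'tau': array([ 2.26861830e-04, -4.31240916e+01, -2.44219261e+01,  7.17903790e-02,
        5.59670012e-02, -1.20004215e-04]), 'tool_pos': array([ 144.44521159, -504.31579894,  226.04693606]), 'tcp_rot': array([-3.14005710e+00, -2.43566874e-04,  2.78776061e-01]), 'contact_force': array([ 0.21437435, -0.83209545,  0.87453959]), 'moment': array([-0.06125117, -0.04104039, -0.0174849 ]), 'grip_width': 91.96060209339618}
scene 48.30889342162128 [[ 0.70970248  0.70449992 -0.00150206]
 [ 0.5741072  -0.57957993 -0.5783494 ]
 [-0.40831767  0.40959366 -0.81578779]] [-521.93315145 -321.55034181 1387.92185202]
side 52.09636334550655 [[ 0.95758137 -0.28803137 -0.00870871]
 [-0.23141946 -0.75066034 -0.61883284]
 [ 0.17170599  0.59459816 -0.78547443]] [-635.74769941  226.93149507 1033.5995877 ]
```

View pics/scene0.png

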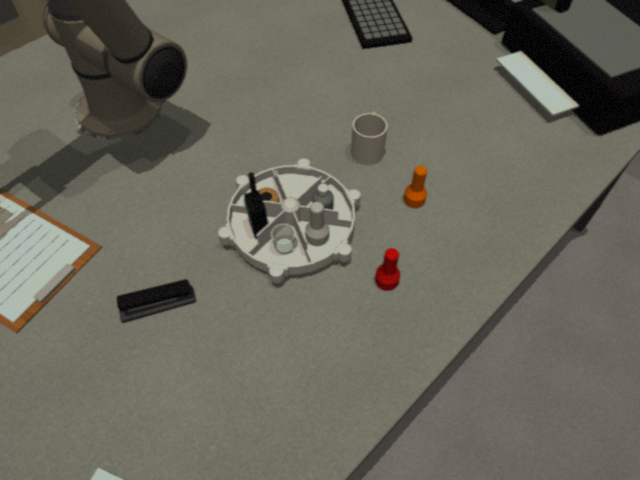

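View pics/side0.png

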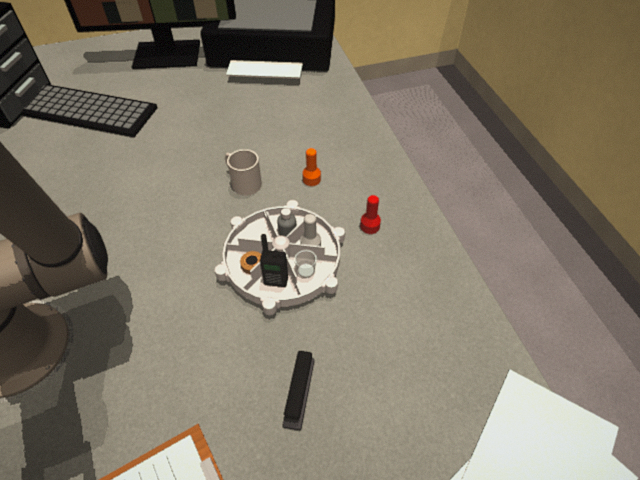

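The scene view shows the caddy at about (290,218). The radio is at (256,212), the mug at (368,140) and the stapler at (156,300). In the side view the radio is at (274,268), with its tab near (269,308). Next I'll measure these points.

```bash
cat >> h.py <<'E'
def measure(c,v=True):
    P=pts(c); img=c['img'].astype(int); z=P[...,2]; ok=c['range_z']>0
    roi=ok&(P[...,0]>250)&(P[...,0]<900)&(P[...,1]>-450)&(P[...,1]<450)
    return P,img,roi
def tabs(c,cen=None):
    P,img,roi=measure(c)
    m=roi&(abs(P[...,2]-50)<5)&(img.min(-1)>110)
    Q=P[m][:,:2]
    if cen is None:
        cen=np.median(Q,0)
    for _ in range(8):
        d=np.linalg.norm(Q-cen,axis=1); s=(d>124)&(d<138) if _>2 else (d>105)&(d<145)
        A=np.c_[2*Q[s],np.ones(s.sum())]; x=np.linalg.lstsq(A,(Q[s]**2).sum(1),rcond=None)[0]; cen=x[:2]
    r=np.sqrt(x[2]+cen@cen)
    d=Q-cen; rr=np.linalg.norm(d,axis=1); t=(rr>142)&(rr<162)
    a=np.arctan2(d[t,1],d[t,0]); ph=np.degrees(np.angle(np.exp(6j*a).mean()))/6
    return cen,r,ph,t.sum(),np.abs(np.exp(6j*a).mean())
E
python3 - <<'E'
from h import *
for n in('scene','side'):
    c=dict(np.load(f'pics/{n}0.npz')); P,img,roi=measure(c)
    cen,r,ph,k,q=tabs(c); print(n,cen,r,'tab phase mod60',ph,k,q)
    d=np.linalg.norm(P[...,:2]-cen,axis=-1)
    dark=roi&(img.max(-1)<60)&(d<115)&(P[...,2]>80)&(P[...,2]<125)
    R=P[dark][:,:2]; print('radio',R.mean(0),dark.sum(), np.degrees(np.arctan2(*(R.mean(0)-cen)[::-1])))
    for nm,m in (('mug',roi&(d>160)&(P[...,2]>80)&(P[...,2]<97)&(P[...,1]>cen[1]) ),('stapler',roi&(d>160)&(P[...,2]>30)&(P[...,2]<60)&(P[...,1]<cen[1]-150)&(img.max(-1)<80)),('tall',roi&(d>165)&(P[...,2]>25))):
        Q=P[m]; print(nm,len(Q),Q.min(0),Q.max(0)) if len(Q) else 0
E
```

```text
scene [595.51019703  50.87872443] 132.23536291843973 tab phase mod60 5.106721657755579 385 0.9561233338536214
radio [574.96691349 -21.80707111] 436 -105.78195458511235
mug 520 [526.1230231   78.05127053  80.02938344] [844.76281473 368.33754093  96.84556517]
stapler 1207 [ 509.15381037 -329.16757828   30.57760874] [ 591.56420936 -200.93916947   58.55162543]
tall 4828 [ 250.02638021 -329.16757828   25.02260121] [855.39485211 384.31631749 269.50568065]
side [593.12095526  49.38658832] 132.15199489115952 tab phase mod60 5.100303906896548 340 0.9537748200749745
radio [561.86911509 -25.21282152] 450 -112.7302129968136
mug 382 [524.05938673  74.52544455  80.00269727] [841.54760823 368.09471839  96.9775948 ]
stapler 1066 [ 505.55135478 -330.76515822   35.33452835] [ 587.98796447 -202.3180818    58.21895113]
tall 3366 [ 250.00894184 -330.76515822   25.00633151] [852.43170924 389.64432285 561.61316752]
```

The caddy axis is at about (594, 50). The tabs have a phase of +5.1°, and the radio's tab is at about -115°, so the tray needs about 65° clockwise as seen from above. I'll push that tab from the gap behind it, with the fingers shut.

Emit:
servo_tool(angular=[[0,0,3],[0,0,8],[0,0,13],[0,0,18],[0,0,23],[0,0,28],[0,0,33],[0,0,38],[0,0,42],[0,0,45]], slide=[[15,13,0],[42,36,0],[70,60,0],[100,86,0],[130,112,0],[160,138,0],[190,164,0],[220,189,0],[245,210,0],[260,223,0]], grip=[-1,-1,-1,-1,-1,-1,-1,-1,-1,-1])

```text
time: 0.93
tool_pos: [406.4, -279.2, 226.5]
tcp_rot: [-3.141, -0.001, 1.07]
contact_force: [-1.3, -0.0, 0.0]
grip_width: 30.0
```

Emit:
servo_tool(angular=[[0,0,3],[0,0,7],[0,0,12],[0,0,17],[0,0,22],[0,0,27],[0,0,31],[0,0,34],[0,0,36],[0,0,37]], slide=[[12,10,0],[34,29,0],[60,52,0],[88,75,0],[116,99,0],[144,123,0],[170,145,0],[190,163,0],[203,175,0],[210,181,0]], grip=[-1,-1,-1,-1,-1,-1,-1,-1,-1,-1])

```text
time: 1.77
tool_pos: [615.6, -98.6, 225.8]
tcp_rot: [-3.141, -0.001, 1.714]
contact_force: [-0.5, -0.2, 0.6]
grip_width: 0.5
```

```bash
python3 - <<'E'
from h import *
for n in('scene','side'): snap(n,n+'1')
o=bot.get_obs(); print(o['time'],o['tool_pos'],np.degrees(o['tcp_rot']),o['grip_width'],o['joint_positions'],o['contact_force'])
E
```

```text
1.8667 [614.83934097 -99.80269761 225.90346998] [-1.79942592e+02 -2.71728981e-02  9.80638516e+01] 0.43799814836566164 [-2.83893960e-01  5.26352184e-01  1.23237114e+00  1.96842012e-05
  1.38397769e+00 -4.24638626e-01] [-0.19011681  0.05551737 -0.13163693]
```

View pics/side1.png

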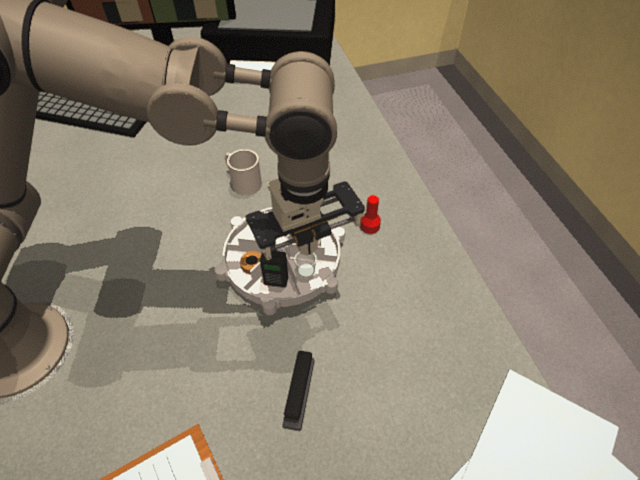

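View pics/scene1.png

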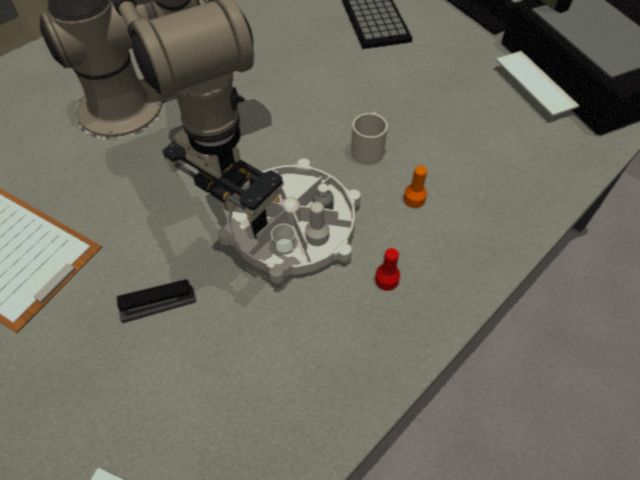

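The 190 mm side of the gripper body lies tangentially, as intended. In the side view the fingers are over the gap behind the radio's tab. I'll descend now.

Emit:
servo_tool(angular=[[0,0,0],[0,0,0],[0,0,0],[0,0,0],[0,0,0],[0,0,0],[0,0,0],[0,0,0],[0,0,0],[0,0,0]], slide=[[0,-2,-10],[0,-2,-35],[0,-2,-65],[0,-2,-95],[0,-2,-122],[0,-2,-147],[0,-2,-168],[0,-2,-183],[0,-2,-192],[0,-2,-196]], grip=[-1,-1,-1,-1,-1,-1,-1,-1,-1,-1])

```text
time: 2.7
tool_pos: [612.8, -103.8, 29.1]
tcp_rot: [-3.139, -0.001, 1.708]
contact_force: [-0.8, 0.7, 0.6]
grip_width: 0.2
```

```bash
python3 - <<'E'
from h import *
o=bot.get_obs(); print(o['time'],o['tool_pos'],np.degrees(o['tcp_rot']),o['contact_force'])
c=snap('side','side2'); print(tabs(c))
cv2.imwrite('pics/side2z.png',cv2.resize(c['img'][150:350,180:400],None,fx=3.5,fy=3))
# arc plan
C=np.array([594,50.]);r=152
p0=o['tool_pos'][:2]
for ph in range(-82,-170,-3):
    a=np.radians(ph); print(ph,np.round(C+r*np.array([np.cos(a),np.sin(a)])-p0,1))
E
```

```text
2.7 [ 612.8196997 -103.7525396   29.0583016] [-1.79847811e+02 -5.54576365e-02  9.78568031e+01] [-0.80131787  0.70162947  0.55757259]
(array([572.10736267,  56.70357787]), np.float64(129.24943031536017), np.float64(4.722600537549662), np.int64(149), np.float64(0.4887554000188032))
-82 [2.3 3.2]
-85 [-5.6  2.3]
-88 [-13.5   1.8]
-91 [-21.5   1.8]
-94 [-29.4   2.1]
-97 [-37.3   2.9]
-100 [-45.2   4.1]
-103 [-53.    5.6]
-106 [-60.7   7.6]
-109 [-68.3  10. ]
-112 [-75.8  12.8]
-115 [-83.1  16. ]
-118 [-90.2  19.5]
-121 [-97.1  23.5]
-124 [-103.8   27.7]
-127 [-110.3   32.4]
-130 [-116.5   37.3]
-133 [-122.5   42.6]
-136 [-128.2   48.2]
-139 [-133.5   54. ]
-142 [-138.6   60.2]
-145 [-143.3   66.6]
-148 [-147.7   73.2]
-151 [-151.8   80.1]
-154 [-155.4   87.1]
-157 [-158.7   94.4]
-160 [-161.7  101.8]
-163 [-164.2  109.3]
-166 [-166.3  117. ]
-169 [-168.   124.7]
```

View pics/side2z.png

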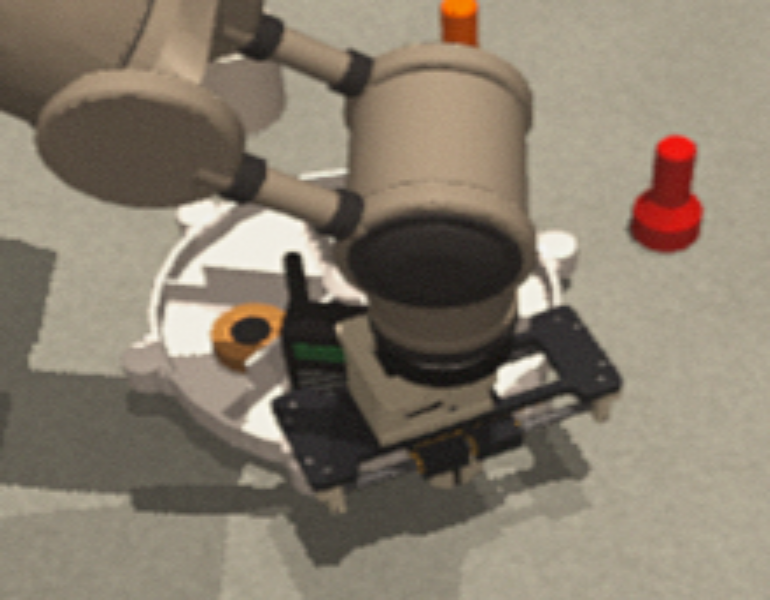

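The fingers are down in the gap, with no contact and a clear space to the radio. Now I'll work out the arc.

```bash
python3 - <<'E'
from h import *
C=np.array([594,50.]);r=153
f=lambda p:C+r*np.array([np.cos(np.radians(p)),np.sin(np.radians(p))])
def call(s,ph):
    print('from',s); print([[0,0,round(p-s[1],1)] for p in ph]); print([[round(v) if 0 else round(float(v),1) for v in (f(p)-s[0])]+[0] for p in ph])
call((np.array([614.5,-102.7]),-82),[-84,-86.5,-89,-91.5,-94,-96,-97.5,-98.5,-99.5,-100.5])
p=-100.5
for k in range(5):
    ph=[p-1.2*(i+1) for i in range(10)]
    call((f(p),p),ph); p=ph[-1]
E
```

```text
from (array([ 614.5, -102.7]), -82)
[[0, 0, -2], [0, 0, -4.5], [0, 0, -7], [0, 0, -9.5], [0, 0, -12], [0, 0, -14], [0, 0, -15.5], [0, 0, -16.5], [0, 0, -17.5], [0, 0, -18.5]]
[[-4.5, 0.5, 0], [-11.2, -0.0, 0], [-17.8, -0.3, 0], [-24.5, -0.2, 0], [-31.2, 0.1, 0], [-36.5, 0.5, 0], [-40.5, 1.0, 0], [-43.1, 1.4, 0], [-45.8, 1.8, 0], [-48.4, 2.3, 0]]
from (array([ 566.1179646 , -100.43800086]), -100.5)
[[0, 0, -1.2], [0, 0, -2.4], [0, 0, -3.6], [0, 0, -4.8], [0, 0, -6.0], [0, 0, -7.2], [0, 0, -8.4], [0, 0, -9.6], [0, 0, -10.8], [0, 0, -12.0]]
[[-3.1, 0.6, 0], [-6.3, 1.3, 0], [-9.4, 2.0, 0], [-12.5, 2.9, 0], [-15.6, 3.7, 0], [-18.6, 4.7, 0], [-21.7, 5.7, 0], [-24.7, 6.8, 0], [-27.7, 7.9, 0], [-30.7, 9.1, 0]]
from (array([535.44943485, -91.35356847]), -112.5)
[[0, 0, -1.2], [0, 0, -2.4], [0, 0, -3.6], [0, 0, -4.8], [0, 0, -6.0], [0, 0, -7.2], [0, 0, -8.4], [0, 0, -9.6], [0, 0, -10.8], [0, 0, -12.0]]
[[-2.9, 1.3, 0], [-5.9, 2.6, 0], [-8.8, 4.0, 0], [-11.6, 5.4, 0], [-14.5, 6.9, 0], [-17.3, 8.5, 0], [-20.0, 10.1, 0], [-22.8, 11.7, 0], [-25.4, 13.5, 0], [-28.1, 15.3, 0]]
from (array([507.33984
[... 377 characters left out ...]
1825008]), -136.5)
[[0, 0, -1.2], [0, 0, -2.4], [0, 0, -3.6], [0, 0, -4.8], [0, 0, -6.0], [0, 0, -7.2], [0, 0, -8.4], [0, 0, -9.6], [0, 0, -10.8], [0, 0, -12.0]]
[[-2.2, 2.3, 0], [-4.3, 4.7, 0], [-6.4, 7.2, 0], [-8.4, 9.7, 0], [-10.4, 12.2, 0], [-12.3, 14.7, 0], [-14.2, 17.3, 0], [-16.0, 20.0, 0], [-17.8, 22.7, 0], [-19.5, 25.4, 0]]
from (array([463.54605485, -29.9422804 ]), -148.5)
[[0, 0, -1.2], [0, 0, -2.4], [0, 0, -3.6], [0, 0, -4.8], [0, 0, -6.0], [0, 0, -7.2], [0, 0, -8.4], [0, 0, -9.6], [0, 0, -10.8], [0, 0, -12.0]]
[[-1.6, 2.7, 0], [-3.2, 5.5, 0], [-4.8, 8.3, 0], [-6.2, 11.2, 0], [-7.6, 14.1, 0], [-9.0, 17.0, 0], [-10.3, 19.9, 0], [-11.5, 22.9, 0], [-12.7, 25.9, 0], [-13.8, 28.9, 0]]
```

Emit:
servo_tool(angular=[[0,0,-2],[0,0,-4.5],[0,0,-7],[0,0,-9.5],[0,0,-12],[0,0,-14],[0,0,-15.5],[0,0,-16.5],[0,0,-17.5],[0,0,-18.5]], slide=[[-4.5,0.5,0],[-11,0,0],[-18,0,0],[-24.5,0,0],[-31,0,0],[-36.5,0.5,0],[-40.5,1,0],[-43,1.5,0],[-46,2,0],[-48.5,2.5,0]], grip=[-1,-1,-1,-1,-1,-1,-1,-1,-1,-1])

```text
time: 3.58
tool_pos: [566.1, -100.4, 31.2]
tcp_rot: [3.141, 0.0, 1.386]
contact_force: [-0.1, -0.6, -0.0]
grip_width: 0.4
```

Emit:
servo_tool(angular=[[0,0,-1],[0,0,-2.4],[0,0,-3.6],[0,0,-4.8],[0,0,-6.0],[0,0,-7.2],[0,0,-8.4],[0,0,-9.6],[0,0,-10.8],[0,0,-12.0]], slide=[[-3,0.5,0],[-6.5,1.5,0],[-9.5,2,0],[-12.5,3,0],[-15.5,3.5,0],[-18.5,4.5,0],[-21.5,5.5,0],[-24.5,7,0],[-27.5,8,0],[-30.5,9,0]], grip=[-1,-1,-1,-1,-1,-1,-1,-1,-1,-1])

```text
time: 4.42
tool_pos: [535.2, -91.1, 30.8]
tcp_rot: [3.141, -0.0, 1.176]
contact_force: [0.4, -0.4, 0.3]
grip_width: 0.6
```

```bash
python3 - <<'E'
from h import *
o=bot.get_obs(); print(o['time'],o['tool_pos'],np.degrees(o['tcp_rot']),o['contact_force'])
c=snap('side','side3'); 
cv2.imwrite('pics/side3z.png',cv2.resize(c['img'][150:350,180:400],None,fx=3.5,fy=3))
E
```

```text
4.4167 [535.22323741 -91.10213752  30.75475525] [ 1.79991611e+02 -6.96564758e-04  6.73553712e+01] [ 0.3644061  -0.36631042  0.34402018]
```

View pics/side3z.png

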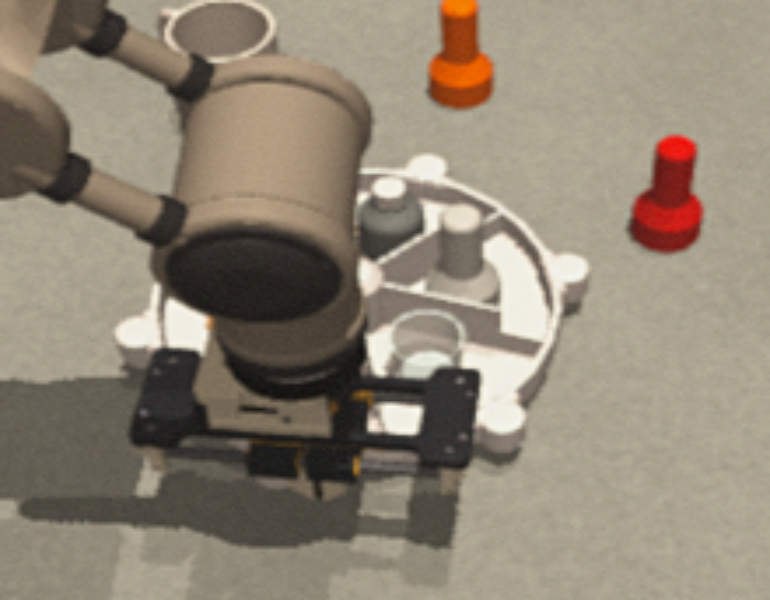

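The tray is turning clockwise: its right-hand tab moved from (557,245) to (572,275) in the zoomed view. I'll carry on along the arc.

Emit:
servo_tool(angular=[[0,0,-1.2],[0,0,-2.4],[0,0,-3.6],[0,0,-4.8],[0,0,-6.0],[0,0,-7.2],[0,0,-8.4],[0,0,-9.6],[0,0,-10.8],[0,0,-12.0]], slide=[[-3,1.5,0],[-6,2.5,0],[-9,4,0],[-11.5,5.5,0],[-14.5,7,0],[-17.5,8.5,0],[-20,10,0],[-23,11.5,0],[-25.5,13.5,0],[-28,15.5,0]], grip=[-1,-1,-1,-1,-1,-1,-1,-1,-1,-1])

```text
time: 5.3
tool_pos: [507.2, -75.6, 30.7]
tcp_rot: [-3.142, 0.0, 0.966]
contact_force: [0.2, -1.8, -0.4]
grip_width: 0.7
```

Emit:
servo_tool(angular=[[0,0,-1.2],[0,0,-2.4],[0,0,-3.6],[0,0,-4.8],[0,0,-6.0],[0,0,-7.2],[0,0,-8.4],[0,0,-9.6],[0,0,-10.8],[0,0,-12.0]], slide=[[-2.5,2,0],[-5,3.5,0],[-7.5,5.5,0],[-10,7.5,0],[-12.5,9.5,0],[-15,12,0],[-17.5,14,0],[-20,16,0],[-22,18.5,0],[-24.5,21,0]], grip=[-1,-1,-1,-1,-1,-1,-1,-1,-1,-1])

```text
time: 6.13
tool_pos: [482.8, -54.5, 30.7]
tcp_rot: [3.142, 0.0, 0.757]
contact_force: [0.1, -0.5, 0.8]
grip_width: 0.4
```

Emit:
servo_tool(angular=[[0,0,-1.2],[0,0,-2.4],[0,0,-3.6],[0,0,-4.8],[0,0,-6.0],[0,0,-7.2],[0,0,-8.4],[0,0,-9.6],[0,0,-10.5],[0,0,-11.0]], slide=[[-2,2.5,0],[-4.5,4.5,0],[-6.5,7,0],[-8.5,9.5,0],[-10.5,12,0],[-12.5,14.5,0],[-14,17.5,0],[-16,20,0],[-17.5,22,0],[-18,23,0]], grip=[-1,-1,-1,-1,-1,-1,-1,-1,-1,-1])

```text
time: 6.97
tool_pos: [464.8, -31.4, 30.8]
tcp_rot: [3.142, 0.0, 0.566]
contact_force: [-0.2, -0.1, 0.6]
grip_width: 0.2
```

```bash
python3 - <<'E'
from h import *
o=bot.get_obs(); print(o['time'],o['tool_pos'],np.degrees(o['tcp_rot']),o['contact_force'],o['joint_positions'])
for n in('scene','side'):
    c=snap(n,n+'4'); P,img,roi=measure(c)
    C=np.array([595.5,50.9] if n=='scene' else [593.1,49.4])
    d=P[...,:2]-C; rr=np.linalg.norm(d,axis=-1)
    m=roi&(abs(P[...,2]-50)<5)&(img.min(-1)>100)&(rr>143)&(rr<162)
    a=np.degrees(np.arctan2(d[...,1],d[...,0]))[m]; h=np.histogram(a,np.arange(-180,181,5)); print(n,[(int(e),int(k)) for k,e in zip(*h) if k])
    cv2.imwrite(f'pics/{n}4z.png',cv2.resize(c['img'][130:350,180:420],None,fx=3,fy=2.7))
E
```

```text
6.9667 [464.76683521 -31.39838838  30.76227367] [1.79999925e+02 2.10914747e-03 3.24065294e+01] [-0.19656996 -0.11496938  0.61400466] [-2.32189911e-01  5.05980624e-01  1.91925706e+00 -4.15261760e-05
  7.16379733e-01  7.73037097e-01]
scene [(-110, 2), (-105, 30), (-100, 36), (-95, 3), (-45, 42), (-40, 38), (-35, 3), (15, 37), (20, 30), (25, 2), (70, 2), (75, 22), (80, 21), (85, 3), (130, 2), (135, 20), (140, 21), (145, 2)]
side [(-105, 35), (-100, 32), (-95, 2), (-50, 3), (-45, 27), (-40, 27), (-35, 1), (10, 1), (15, 21), (20, 20), (25, 2), (70, 2), (75, 19), (80, 19), (85, 1)]
```

View pics/side4z.png

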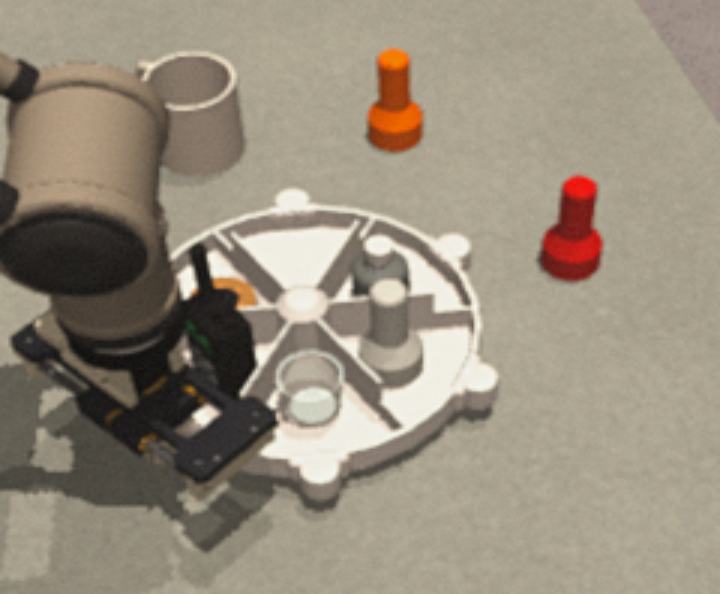

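The tabs now read 20° mod 60, so the radio's tab is at about -160° with 20° still to go. The finger trails it by about 12.5°. Everything is standing.

```bash
python3 - <<'E'
from h import *
C=np.array([594,50.]);r=153
f=lambda p:C+r*np.array([np.cos(np.radians(p)),np.sin(np.radians(p))])
s=np.array([464.8,-31.6])
for ph in ([-148.3,-149.4,-150.6,-151.8,-153,-154.2,-155.4,-156.6,-157.8,-159],[-160,-161,-161.9,-162.8,-163.6,-164.4,-165.1,-165.8,-166.4,-166.9]):
    p0=-147.5 if ph[0]>-149 else -159
    print([round(p-p0,1) for p in ph],[np.round(f(p)-s,1).tolist() for p in ph]); s=f(ph[-1])
E
```

```text
[-0.8, -1.9, -3.1, -4.3, -5.5, -6.7, -7.9, -9.1, -10.3, -11.5] [[-1.0, 1.2], [-2.5, 3.7], [-4.1, 6.5], [-5.6, 9.3], [-7.1, 12.1], [-8.5, 15.0], [-9.9, 17.9], [-11.2, 20.8], [-12.5, 23.8], [-13.6, 26.8]]
[-1, -2, -2.9, -3.8, -4.6, -5.4, -6.1, -6.8, -7.4, -7.9] [[-0.9, 2.5], [-1.8, 5.0], [-2.6, 7.3], [-3.3, 9.6], [-3.9, 11.6], [-4.5, 13.7], [-5.0, 15.5], [-5.5, 17.3], [-5.9, 18.9], [-6.2, 20.2]]
```

Emit:
servo_tool(angular=[[0,0,-0.8],[0,0,-1.9],[0,0,-3.1],[0,0,-4.3],[0,0,-5.5],[0,0,-6.7],[0,0,-7.9],[0,0,-9.1],[0,0,-10.3],[0,0,-11.5]], slide=[[-1,1,0],[-2.5,3.5,0],[-4,6.5,0],[-5.5,9.5,0],[-7,12,0],[-8.5,15,0],[-10,18,0],[-11,21,0],[-12.5,24,0],[-13.5,27,0]], grip=[-1,-1,-1,-1,-1,-1,-1,-1,-1,-1])

```text
time: 7.9
tool_pos: [451.1, -4.6, 30.7]
tcp_rot: [-3.141, 0.0, 0.364]
contact_force: [-0.1, -1.4, 0.2]
grip_width: 0.3
```

Emit:
servo_tool(angular=[[0,0,-1],[0,0,-2],[0,0,-2.9],[0,0,-3.8],[0,0,-4.6],[0,0,-5.4],[0,0,-6.1],[0,0,-6.8],[0,0,-7.4],[0,0,-7.9]], slide=[[-1,2.5,0],[-2,5,0],[-2.5,7.5,0],[-3.5,9.5,0],[-4,11.5,0],[-4.5,13.5,0],[-5,15.5,0],[-5.5,17.5,0],[-6,19,0],[-6,20,0]], grip=[-1,-1,-1,-1,-1,-1,-1,-1,-1,-1])

```text
time: 8.73
tool_pos: [445.4, 15.5, 30.7]
tcp_rot: [3.142, 0.0, 0.227]
contact_force: [-0.9, -1.2, -1.2]
grip_width: 0.7
```

```bash
python3 - <<'E'
from h import *
o=bot.get_obs(); print(o['time'],o['tool_pos'],np.degrees(o['tcp_rot']),o['contact_force'])
for n in('scene','side'):
    c=snap(n,n+'5'); P,img,roi=measure(c)
    C=np.array([595.5,50.9] if n=='scene' else [593.1,49.4])
    d=P[...,:2]-C; rr=np.linalg.norm(d,axis=-1); ang=np.degrees(np.arctan2(d[...,1],d[...,0]))
    m=roi&(abs(P[...,2]-50)<5)&(img.min(-1)>100)&(rr>143)&(rr<162)&(abs(ang)<130)
    a=np.radians(ang[m]); z=np.exp(6j*a).mean(); print(n,np.degrees(np.angle(z))/6,abs(z),m.sum())
    cv2.imwrite(f'pics/{n}5z.png',cv2.resize(c['img'][130:350,180:420],None,fx=3,fy=2.7))
E
```

```text
8.7333 [445.37083059  15.4684863   30.71636695] [1.79997602e+02 9.73229750e-03 1.30255917e+01] [-0.86875565 -1.22025303 -1.22140506]
scene 0.9231983403267465 0.9565434185057679 324
side 0.8069400602621469 0.9611490097624803 248
```

View pics/side5z.png

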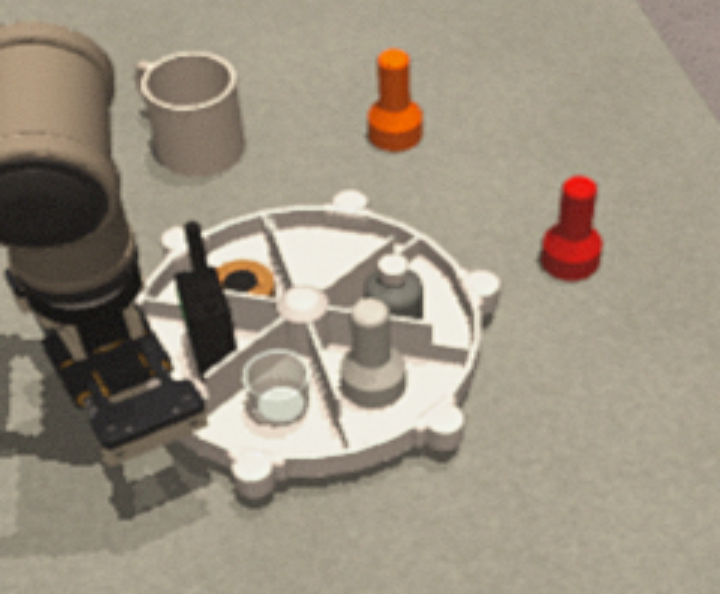

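The tray is within 1° of square and the radio is at the front. I'll back off away from the tab, then go up and clear.

Emit:
servo_tool(angular=[[0,0,0],[0,0,0],[0,0,0],[0,0,0],[0,0,0],[0,0,0],[0,0,0],[0,0,0],[0,0,0],[0,0,0]], slide=[[-1,-2,0],[-4,-6,0],[-8,-11,0],[-12,-15,0],[-15,-17,5],[-16,-18,25],[-16,-18,55],[-16,-18,90],[-16,-18,125],[-16,-18,155]], grip=[-1,-1,-1,-1,-1,-1,-1,-1,-1,-1])

```text
time: 9.67
tool_pos: [429.2, -3.0, 188.3]
tcp_rot: [3.141, -0.001, 0.228]
contact_force: [1.8, 0.4, -0.1]
grip_width: 0.4
```

Emit:
servo_tool(angular=[[0,0,0],[0,0,0],[0,0,0],[0,0,0],[0,0,0],[0,0,0],[0,0,0],[0,0,0],[0,0,0],[0,0,0]], slide=[[0,-10,15],[0,-30,30],[0,-55,40],[0,-85,40],[0,-115,40],[0,-145,40],[0,-170,40],[0,-190,40],[0,-200,40],[0,-200,40]], grip=[-1,-1,-1,-1,-1,-1,-1,-1,-1,-1])

```text
time: 10.5
tool_pos: [429.1, -204.4, 225.7]
tcp_rot: [3.141, 0.0, 0.225]
contact_force: [-0.5, -0.5, -0.0]
grip_width: 0.5
```

```bash
python3 - <<'E'
from h import *
o=bot.get_obs(); print(o['time'],o['tool_pos'],o['contact_force'])
for n in('scene','side'):
    c=snap(n,n+'6'); P,img,roi=measure(c)
    C,r,ph,k,q=tabs(c); print(n,C,r,ph,k,q)
    d=P[...,:2]-C; rr=np.linalg.norm(d,axis=-1)
    dark=roi&(img.max(-1)<60)&(rr<115)&(P[...,2]>80)&(P[...,2]<125); R=P[dark][:,:2].mean(0)-C
    print('radio rel',R)
c=dict(np.load('pics/side6.npz')); cv2.imwrite('pics/side6z.png',cv2.resize(c['img'][130:450,180:420],None,fx=2.4,fy=1.8))
E
```

```text
10.5 [ 429.05234198 -204.38151153  225.74752432] [-0.5079969  -0.54625902 -0.04212496]
scene [595.27661751  51.01689322] 132.23169802720173 0.8652327987874111 388 0.9548574632349861
radio rel [-63.33288448  -7.82059847]
side [593.07038065  49.16106731] 131.9735839244789 0.7980859094133441 273 0.9575463502020116
radio rel [-72.28374026 -13.46368976]
```

View pics/side6z.png

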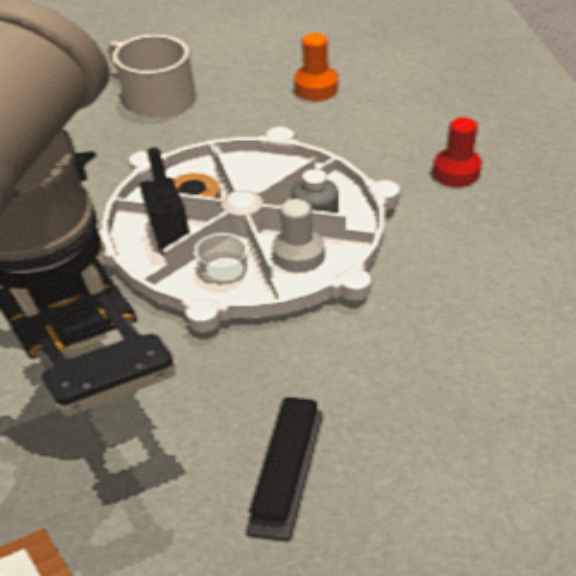

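View pics/scene6.png

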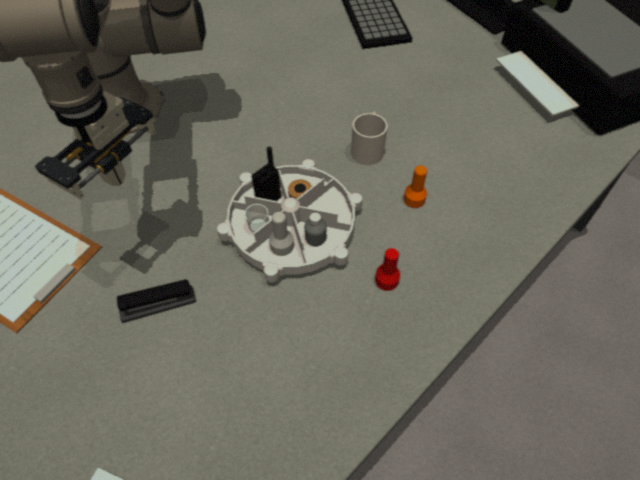

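Both views show the radio at the front, at (267,182) in the scene view, and the tray about 0.8° off square and at rest. All five things are upright, and the mug (368,140) and stapler (156,300) haven't moved. Handing in.

```bash
python3 -c "
from plant import bot
print(bot.close_job())"
```

```text
the job is handed in; nothing more can be done
None
```

The radio now stands at the front, with its pocket about 0.8° off square to the near edge (the limit is 12°). I shut the fingers, lowered them into the gap behind the radio's finger tab and pushed the tab slowly clockwise through about 64°. Then I backed off, raised the arm clear and handed in at about 10.6 s.

**Last checks:**
- **Angle:** the two cameras gave 0.87° and 0.80°. The angle was the same before and after I backed off, so the tray was at rest.
- **Things in the pockets:** all five looked upright in their pockets in the last pictures. I did not measure their tilt.
- **Radio:** the visible points on it averaged 63 mm (scene) and 72 mm (side) in front of the turning axis. They differ because each camera sees only some of its faces.
- **Mug and stapler:** they are in the same places in the pictures as at the start. I did not measure their positions again.
- **Forces:** every wrist-force reading at the end of a move stayed within about 2 N.

No check failed. The only other disagreement was about 2 mm between the cameras on the caddy's centre, which is within the stated calibration.

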